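# Unlock the sample box and hold its flap at the balance point

## Task

Unlock the sample box: slide the thin steel lock plate straight up out of its slotted guide beside the flap and stand it in the open pocket in front of that guide. Then take the flap by its bar and swing it up until it stands upright at its balance point, where it would fall neither way, and finish still gripping it there. Do not fling the flap or let it drop, and leave the sample in the box and the loose pieces on the bench where they are.

Things in the scene. Friction and masses are not known exactly. Their poses are not given: they have to be found in the camera images.
- sample_box: grey sample box fixed on the bench, on a base plate 155 mm (x) by 214 mm (y) by 12 mm high; box 122 mm wide under the flap (walls to 70 mm above the bench) at its left, lock-plate guide and parking pocket at its right. Origin on the bench; x points away from the robot, y left, z up (the 'box' axes below); turned a little about z from start to start
- plate_mid (a point): centre of the lock plate, a loose plain steel plate 5 mm thick (its x), 50 mm wide (its y), 130 mm tall (its z), 0.13 kg. It starts upright in the guide, its x along the box's x, lower edge on the base plate 12 mm above the bench, upper edge 142 mm above the bench. In the guide it blocks the flap's crank
- slot_floor (a point): middle of the foot of the lock plate's guide, 12 mm above the bench: two upright C channels 53 mm tall (tops 65 mm above the bench) that hold the plate's side edges with 1.5 mm play fore and aft and 2 mm to each side, open in the middle; the plate must rise 53 mm to be free
- pocket_floor (a point): middle of the floor of the parking pocket, an aluminium pocket open at the top, directly in front (box -x, 70 to 98 mm, varies) of the guide: inside 15 mm in x by 66 mm in y, walls 5 mm thick, floor 12 mm and rim 46 mm above the bench. The plate stands in it on its lower edge, and may lean a little
- flap_bar (a point): middle of the flap's grip bar, a steel round 12 mm in diameter along the box's y, 72 mm free between its two arms, 120 mm from the hinge line. A free gap of 42 mm (between bar and panel edge) lies on the hinge side of it; from above with the fingers fore and aft of it, the bar can be gripped at every angle of the flap and turns in the fingers
- flap_hinge (a point): middle of the flap's hinge line, which runs along the box's y, 75 mm above the bench; does not move
- flap (a joint): angle of the flap (0.22 kg, varies; hinge nearly free): 0 = shut, level with its bar towards the robot; grows as the bar goes up and away. Balance point at 1.57 (upright, bar straight above the hinge): below it falls shut, above it falls away to a stop at 2.2. With the lock plate in its guide it opens only a little
- gear_mid (a point): small gear sample, 45 mm across and 17 mm tall, loose in the box under the flap, centre; leave alone
- anvil_mid (a point): spot anvil, turned steel piece 39 mm across and 40 mm tall, loose on the bench behind the shallow tray, left of the box, centre; leave alone
- tube_mid (a point): pale tube with ribbed cap, 24 mm across and 60 mm tall, loose on the bench behind the shallow tray, left of the box, centre; leave alone

How it is judged:
On the way, in this order (a step that is already met when the one before it is completed fails the run):
1. the lock plate has been lifted clear of its guide, upright, with the flap still shut (height (world z) of plate_mid above 0.131 m and angle between plate_mid's own z axis and vertical below 0.4 rad and value of joint flap below 0.2 rad), for 0.1 s.
2. the lock plate stands in the parking pocket, let go, with the flap still shut (x of plate_mid in the frame of pocket_floor between -0.03 and 0.03 m and y of plate_mid in the frame of pocket_floor between -0.016 and 0.016 m and z of plate_mid in the frame of pocket_floor below 0.071 m and angle between plate_mid's own z axis and vertical below 0.5 rad and contact force between lock_plate and the fingers below 0.05 N and value of joint flap below 0.2 rad), for 0.2 s.
At the end, for the whole second after the job is handed in: The flap stands still (under 0.1 rad/s) within 0.1 rad of its balance point at 1.57 rad, held by the fingers (over 0.5 N), not touched by the lock plate; the lock plate stands on the floor of the parking pocket, within 0.5 rad of upright, untouched by the robot (value of joint flap between 1.47 and 1.67 rad and velocity of joint flap between -0.1 and 0.1 rad/s and contact force between the fingers and flap above 0.5 N and contact force between lock_plate and flap below 0.05 N and contact force between lock_plate and the arm below 0.05 N and contact force between lock_plate and the fingers below 0.05 N and x of plate_mid in the frame of pocket_floor between -0.03 and 0.03 m and y of plate_mid in the frame of pocket_floor between -0.016 and 0.016 m and z of plate_mid in the frame of pocket_floor below 0.071 m and angle between plate_mid's own z axis and vertical below 0.5 rad); the arm keeps its last pose, push and grip.
It fails at once if the flap is flung or dropped (turns faster than 4 rad/s) (velocity of joint flap above 4 rad/s or velocity of joint flap below -4 rad/s).
It fails at once if the flap goes over to the far side (value of joint flap above 1.95 rad).
It fails at once if the gear sample in the box or a loose piece on the bench is disturbed (moved over 20 mm) (distance of any of gear_mid, anvil_mid, tube_mid from where it was at the start of the episode above 0.02 m).
It also fails if it takes over 58 s, if anything falls off the work surface, if the arm or the gripper's body presses on something with over 40 N, if the wrist force passes 120 N, or if a joint passes its speed limit or range.

## Robot

A 6-joint arm with a two-finger parallel gripper is mounted at the origin on a cart in front of the work surface, level with it; the furniture and walls round the work are solid. World frame = base frame: x ahead of the robot, y to its left, z up, the work surface at z = 0. Lengths are in m, angles in rad, forces in N, time in s.
With the tool pointing down it reaches from about 0.35 to 0.975 m from the base axis. Payload 4.9 kg.
Tool frame: the origin (TCP) lies midway between the tips of the shut fingers; the grasp point (between the pads) lies ctrl.tcp_to_grasp behind it (ctrl.tcp_to_grasp is the distance from the TCP to the grasp point, in m); z points along the fingers, y is the direction in which the jaws open and shut (so a half turn about z gives the same grasp; the last joint's range is limited). The gripper opens to 85 mm and grips with 20 to 120 N. Pads are 22 mm wide; open, the fingers measure 114 mm over their backs; the gripper's body (76 mm by 85 mm) begins 54 mm behind the grasp point. The pads swing forward as they close: fully open they stand 13 mm farther back than shut.
Start: joints at [-1.302, 0.053, 1.613, -0, 1.476, -0.119], TCP at [0.236, -0.579, 0.231] pointing down, gripper open.
Joint ranges: [-3.01, 3.01], [-1.01, 2.22], [0.06, 2.58], [-1.02, 4.17], [0.09, 2.62], [-3.14, 3.14]. Speed limits (rad/s): [2.57, 2.57, 3.14, 3.14, 3.14, 3.14].

## Interface

Orientations are given as a rotation vector (axis times angle).
In Python, from station import ctrl, get_image, calibration, finish_job, models gives the robot as it stands.
- The arm moves only by the shell command python3 -m creep 'ROWS' [FORCE]. ROWS is JSON, a list of rows, each a list of 7 numbers: the opening, from 0 (shut) to 1 (fully open), then the shift along the tool's x, y, z in m, then the turn, a rotation vector about the tool's x, y, z in degrees. A call has 1 to 20 rows; each row shifts and turns the commanded pose from where the row before left it, along the tool's axes as they then stand; what a row does not reach is not made up. A row lasts 1/10 s, in which the tool goes at most 50 mm and 8.59 degrees, less where a joint would pass 70% of its speed; a pose out of reach is approached as far as the arm can. A call with a gripper value outside its range is refused whole. The fingers move at their own pace and stop on an object; FORCE is the grip in N (left out, the last holds). Time passes only in rows, so rows that do not move let the fingers close. It gives the time, the measured TCP pose, the force and the opening at its end, in the units of the state.
- ctrl.get_obs(): the state, without advancing time (a new reading comes with each control period).
- get_image(name): name is "side" or "top"; returns the picture (480x640x3 uint8, red, green, blue); there is no depth.
- calibration(name): a dict with "mtx" (3x3 intrinsics, pixels), "R" (3x3) and "t" (3): a world point X has camera coordinates R X + t. Camera axes: x right, y down, z forward; pixel columns grow to the right and rows downward; lengths in m; the calibration is good to about 2 mm. A picture is of the moment at which its call begins. calibration takes no time and is no camera call.
- finish_job(): hands the job in, once; it reports no verdict.
Trained networks look in the newest picture that a camera, given by its name, has taken for a name from the list of things; names that differ only in an ending like _2 or _b are one class to them, and where a whole thing is asked for, a point or a joint stands for the part that bears it (a point fixed in the world has none). Each returns a list of dicts, best first, with "conf" (0 to 1); they miss things now and then, are a little off and sometimes report something else, mostly with a low value. They report only what shows in the picture. A call takes as long as a camera call.
- models.search_frame(camera, name): "extent" ([left, top, right, bottom] in pixels, round what is visible of it).
The state is a dict: "t": time; "q": joint angles; "dq": joint speeds; "effort": joint torques, N m; "tool_pos": TCP position; "tool_rot": TCP orientation; "contact_force": force on the tool from outside, world axes, zero at the start; "wrist_torque": the same for the moment, N m; "opening": finger opening in m.
Only numpy, scipy, OpenCV 4.12 (cv2) and the standard library are available. Lean on these libraries where they do the work, as an engineer would, in place of code of your own. Each camera call takes 0.05 s, during which the arm holds its last target. There are 200 camera calls.

## Working session

There is one attempt and no reset: what is moved stays moved. The work goes in short steps, Python scripts to look and compute and a shell command to move; the robot and the scene stay as the last step left them, time stands still between calls to the robot, and variables do not carry over. Pictures are saved under pics/ and viewed, about 8 in all and at most 12, crops included, and the job is handed in when it is done.

```bash
ls; mkdir -p pics; python3 - <<'E'
from station import ctrl,get_image,calibration,models
import cv2
o=ctrl.get_obs(); print(o, ctrl.tcp_to_grasp)
for c in("side","top"):
    im=get_image(c); cv2.imwrite(f"pics/{c}0.png",im[...,::-1])
    k=calibration(c); print(c,k)
    for n in("sample_box","plate_mid","flap_bar"): print(n,models.search_frame(c,n)[:2])
E
```

```text
pics
{'t': 0.0, 'q': array([-1.30199235e+00,  5.33636826e-02,  1.61430140e+00,  2.20796493e-05,
        1.47601186e+00, -1.18983155e-01]), 'dq': array([-0.00105203,  0.00221318, -0.00111828,  0.00138015,  0.00077137,
       -0.00013339]), 'effort': array([ 2.76970604e-04, -3.93687952e+01, -3.70174778e+01, -2.23012546e-05,
        7.21916513e-03, -1.78955304e-06]), 'tool_pos': array([ 0.23618565, -0.5779755 ,  0.23005438]), 'tool_rot': array([-3.08068331e+00, -6.04921011e-01,  2.10460962e-04]), 'contact_force': array([-0.27326587, -0.25626735, -0.3571592 ]), 'wrist_torque': array([-0.05448497,  0.00701522, -0.02034531]), 'opening': 0.0857781915144184} 0.0187
side {'mtx': array([[487.57206768,   0.        , 324.46523171],
       [  0.        , 487.57206768, 233.31885525],
       [  0.        ,   0.        ,   1.        ]]), 'R': array([[-9.99196863e-01, -3.65945242e-02, -1.63239220e-02],
       [-9.42478126e-04,  4.28732417e-01, -9.03431030e-01],
       [ 4.00592232e-02, -9.02690066e-01, -4.28422576e-01]]), 't': array([0.48822829, 0.15979135, 0.71303661])}
sample_box [{'extent': [295.4, 198.5, 386.5, 275.5], 'conf': 0.67}]
plate_mid [{'extent': [365.1, 212.2, 378.7, 239.9], 'conf': 0.56}]
flap_bar [{'extent': [301.8, 200.2, 371.8, 235.3], 'conf': 0.73}]
top {'mtx': array([[462.35384211,   0.        , 322.76932004],
       [  0.        , 462.35384211, 235.50633405],
       [  0.        ,   0.        ,   1.        ]]), 'R': array([[ 0.00549289, -0.99992877,  0.0105964 ],
       [-0.99158208, -0.00681725, -0.12930006],
       [ 0.12936309, -0.00979697, -0.99154889]]), 't': array([-0.19772897,  0.4894008 ,  0.8525613 ])}
sample_box [{'extent': [316.0, 204.2, 433.2, 301.3], 'conf': 0.68}]
plate_mid [{'extent': [403.8, 225.3, 443.4, 239.8], 'conf': 0.83}, {'extent': [386.0, 271.0, 429.5, 292.9], 'conf': 0.68}]
flap_bar [{'extent': [332.1, 207.9, 427.7, 284.3], 'conf': 0.97}]
```

```bash
python3 - <<'E'
import cv2,numpy as np
a=cv2.imread("pics/side0.png");b=cv2.imread("pics/top0.png")
cv2.imwrite("pics/s1.png",a)
c=cv2.resize(b[180:330,290:490],None,fx=4,fy=4,interpolation=cv2.INTER_CUBIC);cv2.imwrite("pics/t1.png",c)
E
```

```text
(no output)
```

View pics/s1.png

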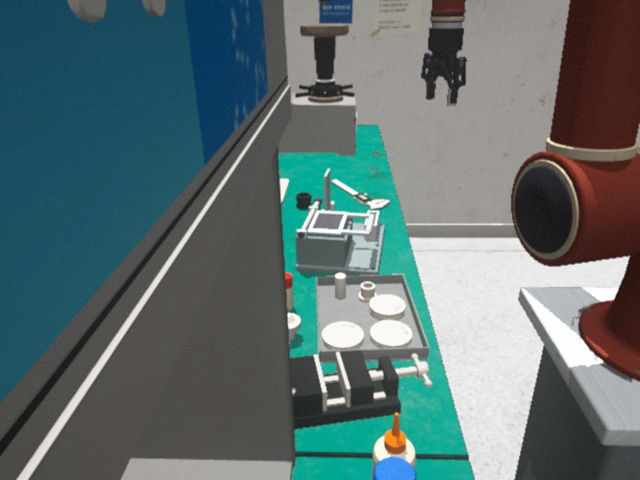

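View pics/t1.png

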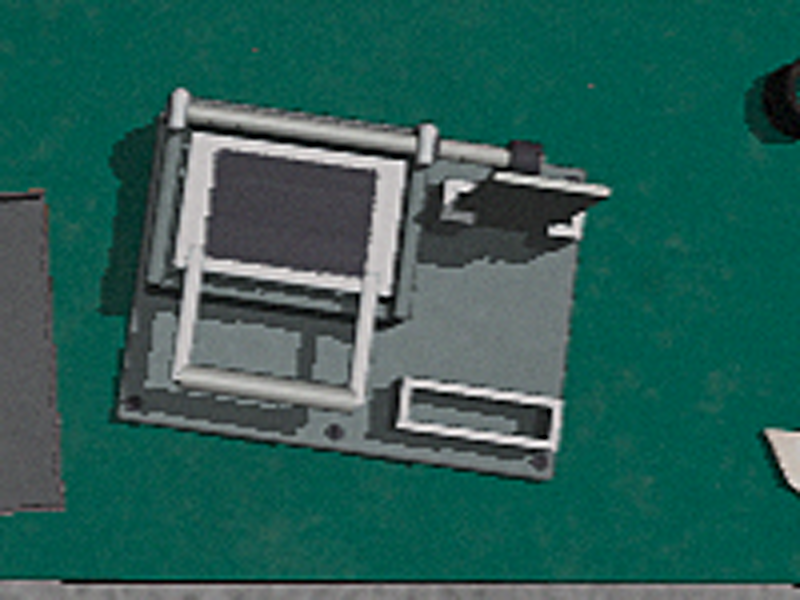

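```bash
cat > h.py <<'E'
import numpy as np
from station import calibration
def bp(cam,uv,z):
    k=calibration(cam);R=np.array(k["R"]);t=np.array(k["t"])
    d=R.T@np.linalg.solve(k["mtx"],[*uv,1]);c=-R.T@t
    return c+d*(z-c[2])/d[2]
def pj(cam,X):
    k=calibration(cam);p=k["mtx"]@(np.array(k["R"])@X+k["t"]);return p[:2]/p[2]
E
python3 - <<'E'
from h import *
cr=lambda u,v:(290+(u+.5)/4-.5,180+(v+.5)/4-.5)
P={"plateL":(495,179,.142),"plateR":(608,190,.142),"pk1":(402,378,.046),"pk2":(562,401,.046),"pk3":(555,451,.046),"pk4":(397,430,.046),
"barL":(180,376,.075),"barR":(362,400,.075),"hL":(180,105,.075),"hR":(428,143,.075),"baseFL":(118,418,.012),"baseFR":(551,479,.012),"baseBR":(584,170,.012)}
W={k:bp("top",cr(u,v),z) for k,(u,v,z) in P.items()}
for k in W: print(k,W[k].round(4))
for a,b in(("plateR","plateL"),("pk2","pk1"),("pk3","pk4"),("barR","barL"),("hR","hL"),("baseFR","baseFL")):
    d=W[b]-W[a];print(a,b,np.hypot(*d[:2]).round(4),np.degrees(np.arctan2(-d[0],d[1])).round(2))
print("pocket",sum(W[k] for k in("pk1","pk2","pk3","pk4"))/4)
E
```

```text
plateL [ 0.4963 -0.3463  0.142 ]
plateR [ 0.492  -0.3939  0.142 ]
pk1 [ 0.417  -0.3208  0.046 ]
pk2 [ 0.4067 -0.3955  0.046 ]
pk3 [ 0.3835 -0.3917  0.046 ]
pk4 [ 0.3928 -0.3182  0.046 ]
barL [ 0.4159 -0.2161  0.075 ]
barR [ 0.4056 -0.2981  0.075 ]
hL [ 0.5402 -0.2158  0.075 ]
hR [ 0.5233 -0.3297  0.075 ]
baseFL [ 0.3985 -0.1884  0.012 ]
baseFR [ 0.3704 -0.3975  0.012 ]
baseBR [ 0.5215 -0.4174  0.012 ]
plateR plateL 0.0478 -5.22
pk2 pk1 0.0754 -7.83
pk3 pk4 0.0741 -7.21
barR barL 0.0827 -7.15
hR hL 0.1152 -8.43
baseFR baseFL 0.211 -7.65
pocket [ 0.40000928 -0.35656146  0.046     ]
```

```bash
cat >> h.py <<'E'
from scipy.spatial.transform import Rotation as Ro
YAW=np.radians(-7.6)
def delta(x,y,z):
    "shift in tool axes to world target TCP, and turn deg to upright box-aligned"
    from station import ctrl
    o=ctrl.get_obs();R=Ro.from_rotvec(o["tool_rot"])
    c,s=np.cos(YAW),np.sin(YAW)
    T=Ro.from_matrix(np.array([[-s,c,0],[c,s,0],[0,0,-1]]))
    print("t",round(o["t"],2),"pos",o["tool_pos"].round(4),"F",o["contact_force"].round(1),"op",round(o["opening"],4))
    print("shift mm",(1000*R.inv().apply(np.array([x,y,z])-o["tool_pos"])).round(1),"turn",np.degrees((R.inv()*T).as_rotvec()).round(2))
E
python3 -m creep '[[0.5,0,0,0,0,0,-8.5],[0.5,0,0,0,0,0,-8.5],[0.5,0,0,0,0,0,-8.5],[0.5,0,0,0,0,0,-8.5],[0.5,0,0,0,0,0,-8.5],[0.5,0,0,0,0,0,-8.5],[0.5,0,0,0,0,0,-8.5],[0.5,0,0,0,0,0,0],[0.5,0,0,0,0,0,0]]' 40
python3 -c "
from h import *
delta(.494,-.370,.18)"
```

```text
t: 1.3
tool_pos: [0.2363, -0.5786, 0.2313]
tool_rot: [2.379, 2.052, -0.0]
contact_force: [0.2, -0.4, 0.3]
opening: 0.0428
t 1.3 pos [ 0.2363 -0.5786  0.2313] F [ 0.2 -0.4  0.3] op 0.0428
shift mm [244.2 224.2  51.3] turn [-0.    0.   -0.85]
```

```bash

python3 -m creep '[[0.5,0.015,0.015,0,0,0,-0.85],[0.5,0.025,0.024,0,0,0,0],[0.5,0.028,0.024,0,0,0,0],[0.5,0.028,0.024,0,0,0,0],[0.5,0.028,0.024,0,0,0,0],[0.5,0.028,0.024,0,0,0,0],[0.5,0.028,0.024,0,0,0,0],[0.5,0.028,0.024,0,0,0,0],[0.5,0.02,0.022,0.01,0,0,0],[0.5,0.012,0.014,0.01,0,0,0],[0.5,0.004,0.005,0.01,0,0,0],[0.5,0,0,0,0,0,0],[0.5,0,0,0,0,0,0],[0.5,0,0,0,0,0,0]]'
python3 - <<'E'
from h import *
from station import get_image
import cv2
delta(.494,-.370,.108)
a=get_image("top");b=get_image("side")
f=lambda i,r,s:cv2.resize(i[r[0]:r[1],r[2]:r[3],::-1],s,interpolation=cv2.INTER_CUBIC)
cv2.imwrite("pics/c2.png",np.hstack([f(a,(180,330,380,480),(400,600)),f(b,(130,280,290,390),(400,600))]))
E
```

```text
t: 2.7
tool_pos: [0.4897, -0.3668, 0.202]
tool_rot: [2.362, 2.07, -0.0]
contact_force: [0.0, -0.3, 0.5]
opening: 0.0427
t 2.7 pos [ 0.4897 -0.3668  0.202 ] F [ 0.  -0.3  0.5] op 0.0427
shift mm [-2.5  4.6 94. ] turn [0.04 0.04 0.07]
```

View pics/c2.png

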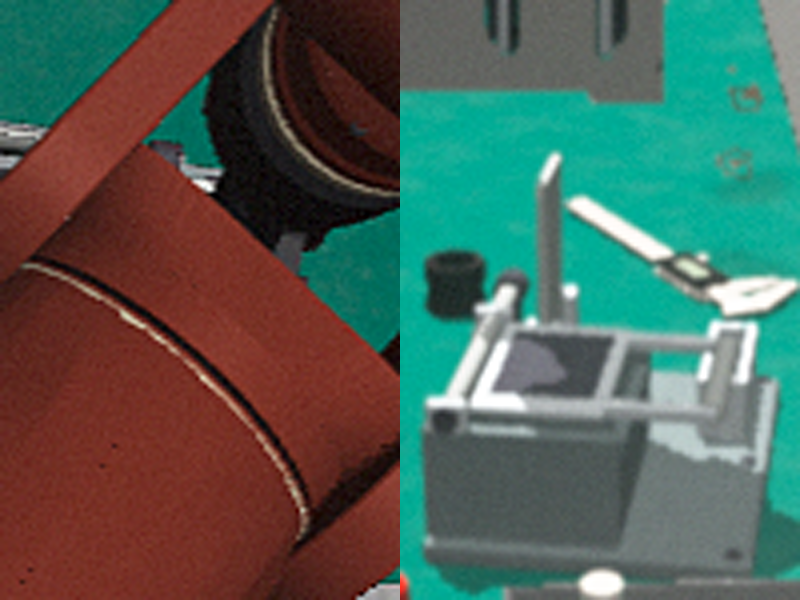

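```bash

python3 - <<'E'
from h import *
c,s=np.cos(YAW),np.sin(YAW)
C=np.array([.494,-.370,.142])
g=lambda X:(np.array(pj("side",np.array(X)))-(290,130))*4+(401.5,1.5)
for dx in(-.0025,.0025):
  for dy in(-.025,.025):
    print("plate",dx,dy,g(C+[c*dx-s*dy,s*dx+c*dy,0]).round(0))
print("tcp",g([.4897,-.3668,.202]),"10mm x",g([.5,-.3668,.202]))
E
```

```text
plate -0.0025 -0.025 [563. 153.]
plate -0.0025 0.025 [547. 183.]
plate 0.0025 -0.025 [554. 152.]
plate 0.0025 0.025 [538. 183.]
tcp [557.41655909  54.69696755] 10mm x [536.87785503  54.82957323]
```

```bash

python3 -m creep '[[0.5,-0.0025,0.0046,0.01,0,0,0],[0.5,0,0,0.02,0,0,0],[0.5,0,0,0.02,0,0,0],[0.5,0,0,0.02,0,0,0],[0.5,0,0,0.016,0,0,0],[0.5,0,0,0.008,0,0,0],[0.5,0,0,0,0,0,0],[0.5,0,0,0,0,0,0],[0.5,0,0,0,0,0,0],[0,0,0,0,0,0,0],[0,0,0,0,0,0,0],[0,0,0,0,0,0,0],[0,0,0,0,0,0,0],[0,0,0,0,0,0,0],[0,0,0,0,0,0,0],[0,0,0,0,0,0,0],[0,0,0,0,0,0,0]]' 40
python3 -c "
from h import *
delta(.494,-.370,.108)"
```

```text
t: 4.5
tool_pos: [0.4948, -0.3692, 0.108]
tool_rot: [2.36, 2.072, 0.0]
contact_force: [1.0, 0.4, 4.2]
opening: 0.005
t 4.5 pos [ 0.4948 -0.3692  0.108 ] F [1.  0.4 4.2] op 0.005
shift mm [-0.9 -0.7 -0. ] turn [0.06 0.03 0.17]
```

```bash

python3 -m creep '[[0,0,0,-0.003,0,0,0],[0,0,0,-0.006,0,0,0],[0,0,0,-0.008,0,0,0],[0,0,0,-0.008,0,0,0],[0,0,0,-0.008,0,0,0],[0,0,0,-0.008,0,0,0],[0,0,0,-0.008,0,0,0],[0,0,0,-0.008,0,0,0],[0,0,0,-0.008,0,0,0],[0,0,0,-0.006,0,0,0],[0,0,0,-0.004,0,0,0],[0,0,0,0,0,0,0],[0,0,0,0,0,0,0],[0,0,0,0,0,0,0]]' 60
python3 - <<'E'
from h import *
from station import get_image
import cv2
delta(.400,-.3566,.183)
a=get_image("top");b=get_image("side")
f=lambda i,r,s:cv2.resize(i[r[0]:r[1],r[2]:r[3],::-1],s,interpolation=cv2.INTER_CUBIC)
cv2.imwrite("pics/c3.png",np.hstack([f(a,(180,330,380,480),(400,600)),f(b,(130,280,290,390),(400,600))]))
E
```

```text
t: 5.9
tool_pos: [0.4942, -0.3687, 0.1817]
tool_rot: [-2.36, -2.072, 0.0]
contact_force: [-0.1, -0.3, -2.5]
opening: 0.0043
t 5.9 pos [ 0.4942 -0.3687  0.1817] F [-0.1 -0.3 -2.5] op 0.0043
shift mm [ -0.2 -95.   -1.2] turn [-0.05 -0.04  0.17]
```

View pics/c3.png

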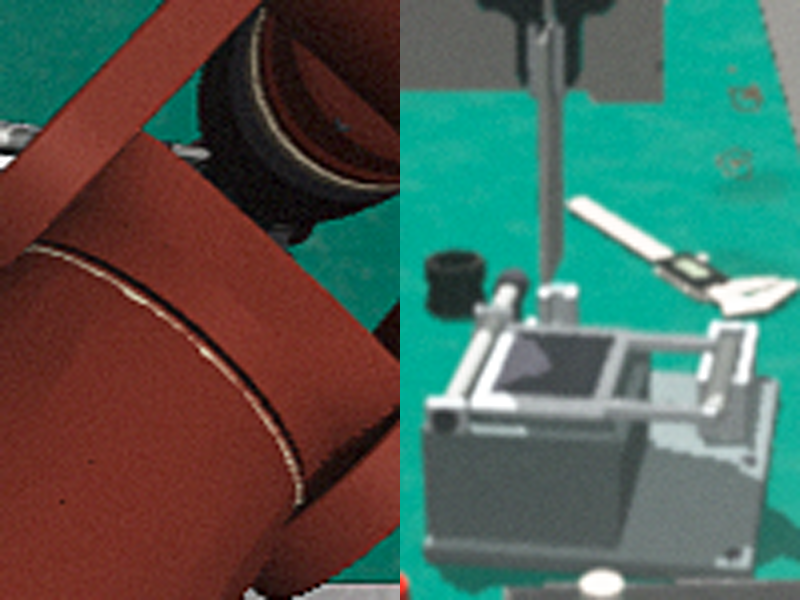

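```bash

python3 -m creep '[[0,0,-0.005,-0.002,0,0,0.17],[0,0,-0.01,0,0,0,0],[0,0,-0.015,0,0,0,0],[0,0,-0.015,0,0,0,0],[0,0,-0.015,0,0,0,0],[0,0,-0.015,0,0,0,0],[0,0,-0.01,0,0,0,0],[0,0,-0.007,0,0,0,0],[0,0,-0.003,0,0,0,0],[0,0,0,0,0,0,0],[0,0,0,0,0,0,0],[0,0,0,0,0,0,0]]'
python3 - <<'E'
from h import *
from station import get_image
import cv2
delta(.400,-.3566,.109)
b=get_image("side")
f=lambda i,r,s:cv2.resize(i[r[0]:r[1],r[2]:r[3],::-1],s,interpolation=cv2.INTER_CUBIC)
cv2.imwrite("pics/c4.png",f(b,(140,240,310,410),(600,600)))
c,s=np.cos(YAW),np.sin(YAW)
C=np.array([.400,-.3566,.046])
for dx in(-.0125,.0125):
  for dy in(-.038,.038):
    print("pocket",dx,dy,((pj("side",C+[c*dx-s*dy,s*dx+c*dy,0])-(310,140))*6+2.5).round(0))
from station import ctrl
P=ctrl.get_obs()["tool_pos"]-[0,0,.096]
for dy in(-.025,.025):
    print("plate foot",dy,((pj("side",P+[-s*dy,c*dy,0])-(310,140))*6+2.5).round(0))
E
```

```text
t: 7.2
tool_pos: [0.4006, -0.3564, 0.1843]
tool_rot: [2.363, 2.07, 0.0]
contact_force: [0.3, -0.4, -1.5]
opening: 0.0042
t 7.2 pos [ 0.4006 -0.3564  0.1843] F [ 0.3 -0.4 -1.5] op 0.0042
shift mm [-0.3 -0.6 75.3] turn [ 0.01 -0.    0.02]
pocket -0.0125 -0.038 [418. 424.]
pocket -0.0125 0.038 [403. 509.]
pocket 0.0125 -0.038 [350. 420.]
pocket 0.0125 0.038 [330. 505.]
plate foot -0.025 [382. 326.]
plate foot 0.025 [371. 378.]
```

View pics/c4.png

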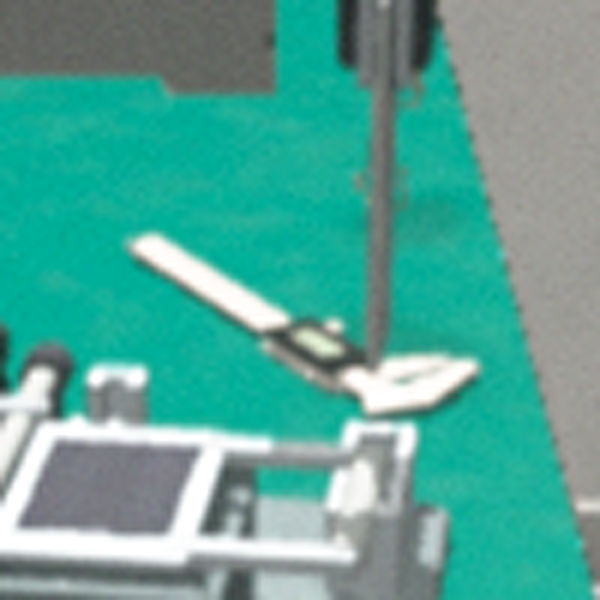

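```bash

python3 -m creep '[[0,0,0.0015,0.008,0,0,0],[0,0,0,0.012,0,0,0],[0,0,0,0.012,0,0,0],[0,0,0,0.008,0,0,0],[0,0,0,0.005,0,0,0],[0,0,0,0.005,0,0,0],[0,0,0,0,0,0,0],[0,0,0,0,0,0,0]]'
python3 -m creep '[[0,0,0,0.006,0,0,0],[0,0,0,0.006,0,0,0],[0,0,0,0.006,0,0,0],[0,0,0,0.003,0,0,0],[0,0,0,0.002,0,0,0],[0,0,0,0,0,0,0],[0,0,0,0,0,0,0]]'
python3 -c "
from h import *
delta(.400,-.3566,.109)"
```

```text
t: 8.05
tool_pos: [0.4019, -0.3567, 0.1345]
tool_rot: [2.364, 2.069, 0.0]
contact_force: [0.6, 0.2, -1.5]
opening: 0.004
t: 8.75
tool_pos: [0.4018, -0.3566, 0.1114]
tool_rot: [2.364, 2.069, 0.0]
contact_force: [0.3, -0.3, -1.6]
opening: 0.0041
t 8.75 pos [ 0.4018 -0.3566  0.1114] F [ 0.3 -0.3 -1.6] op 0.0041
shift mm [-0.2 -1.8  2.4] turn [0.01 0.01 0.  ]
```

```bash

python3 -m creep '[[0,0,0,0.0015,0,0,0],[0,0,0,0.0015,0,0,0],[0,0,0,0,0,0,0],[0,0,0,0,0,0,0]]'
python3 -m creep '[[0.2,0,0,0,0,0,0],[0.2,0,0,0,0,0,0],[0.3,0,0,0,0,0,0],[0.4,0,0,0,0,0,0],[0.4,0,0,0,0,0,0],[0.4,0,0,0,0,0,0],[0.4,0,0,0,0,0,0],[0.4,0,0,0,0,0,0]]'
python3 -m creep '[[0.4,0,0,-0.01,0,0,0],[0.4,0,0,-0.02,0,0,0],[0.4,0,0,-0.025,0,0,0],[0.4,0,0,-0.02,0,0,0],[0.4,0,0,-0.01,0,0,0],[0.4,0,0,0,0,0,0],[0.4,0,0,0,0,0,0]]'
python3 - <<'E'
from h import *
from station import get_image
import cv2
delta(.411,-.257,.18)
a=get_image("top");b=get_image("side")
f=lambda i,r,s:cv2.resize(i[r[0]:r[1],r[2]:r[3],::-1],s,interpolation=cv2.INTER_CUBIC)
cv2.imwrite("pics/c5.png",f(b,(140,240,310,410),(600,600)))
E
```

```text
t: 9.15
tool_pos: [0.4017, -0.3565, 0.1083]
tool_rot: [-2.364, -2.069, -0.0]
contact_force: [0.4, 0.9, -1.2]
opening: 0.0042
t: 9.95
tool_pos: [0.4017, -0.3566, 0.1083]
tool_rot: [-2.364, -2.069, -0.0]
contact_force: [-0.4, 0.4, 0.2]
opening: 0.034
t: 10.65
tool_pos: [0.4016, -0.3563, 0.1928]
tool_rot: [-2.363, -2.069, 0.0]
contact_force: [0.5, -0.3, -0.0]
opening: 0.0341
t 10.65 pos [ 0.4016 -0.3563  0.1928] F [ 0.5 -0.3 -0. ] op 0.0341
shift mm [99.7 -3.8 12.8] turn [-0.03 -0.03  0.  ]
```

View pics/c5.png

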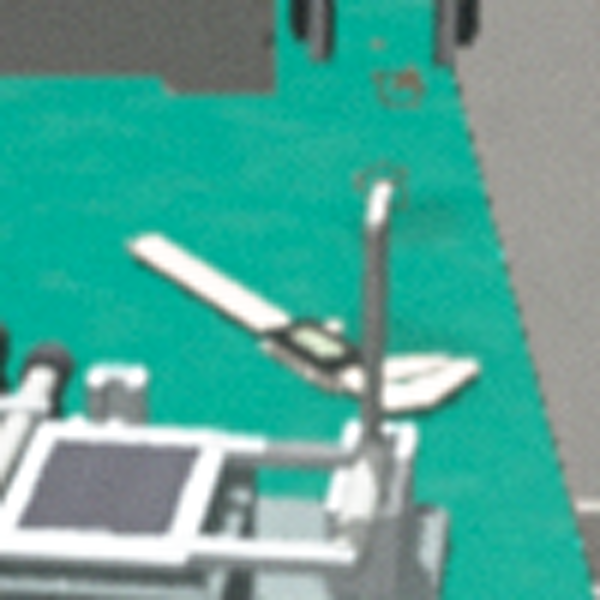

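```bash

python3 - <<'E'
from h import *
c,s=np.cos(YAW),np.sin(YAW)
C=np.array([.411,-.257,.075])
for dx in(-.006,.006):
  for dy in(-.042,.042):
    print(dx,dy,((pj("side",C+[c*dx-s*dy,s*dx+c*dy,0])-(310,140))*6+2.5).round(0))
delta(.412,-.249,.12)
E
python3 -m creep '[[0.4,0.01,0,0,0,0,0],[0.4,0.02,0,0,0,0,0],[0.4,0.025,-0.001,0,0,0,0],[0.4,0.025,-0.001,0,0,0,0],[0.4,0.018,-0.001,0,0,0,0],[0.4,0.01,0,0.01,0,0,0],[0.4,0,0,0.02,0,0,0],[0.4,0,0,0.02,0,0,0],[0.4,0,0,0.015,0,0,0],[0.4,0,0,0.008,0,0,0],[0.4,0,0,0,0,0,0],[0.4,0,0,0,0,0,0]]'
python3 - <<'E'
from h import *
from station import get_image
import cv2
delta(.412,-.249,.057)
b=get_image("side")
f=lambda i,r,s:cv2.resize(i[r[0]:r[1],r[2]:r[3],::-1],s,interpolation=cv2.INTER_CUBIC)
cv2.imwrite("pics/c6.png",f(b,(140,240,310,410),(600,600)))
from station import ctrl
P=ctrl.get_obs()["tool_pos"]
print("tcp",(pj("side",P)-(310,140))*6+2.5)
E
```

```text
-0.006 -0.042 [388. 453.]
-0.006 0.042 [367. 561.]
0.006 -0.042 [352. 451.]
0.006 0.042 [328. 559.]
t 10.75 pos [ 0.4012 -0.3559  0.1917] F [-1.5 -0.   0.4] op 0.0344
shift mm [107.3  -3.3  71.9] turn [-0.11 -0.1   0.  ]
t: 11.95
tool_pos: [0.4133, -0.2494, 0.1207]
tool_rot: [2.364, 2.069, 0.0]
contact_force: [0.8, 0.3, 1.8]
opening: 0.0345
t 11.95 pos [ 0.4133 -0.2494  0.1207] F [0.8 0.3 1.8] op 0.0345
shift mm [ 0.3 -1.4 63.7] turn [ 0.03  0.02 -0.01]
tcp [355.33763183 377.32800365]
```

View pics/c6.png

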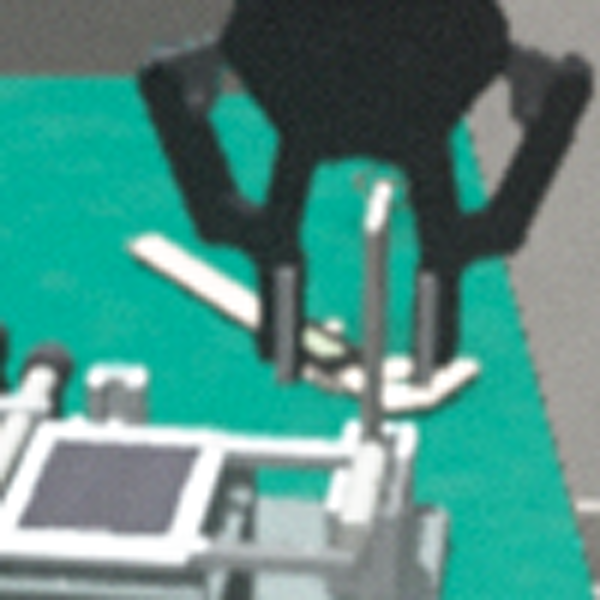

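```bash

python3 -m creep '[[0.4,0,0,0.01,0,0,0],[0.4,0,0,0.015,0,0,0],[0.4,0,0,0.015,0,0,0],[0.4,0,0,0.01,0,0,0],[0.4,0,0,0.008,0,0,0],[0.4,0,0,0.006,0,0,0],[0.4,0,0,0,0,0,0],[0.4,0,0,0,0,0,0],[0.4,0,0,0,0,0,0]]'
python3 -m creep '[[0.25,0,0,0,0,0,0],[0.15,0,0,0,0,0,0],[0,0,0,0,0,0,0],[0,0,0,0,0,0,0],[0,0,0,0,0,0,0],[0,0,0,0,0,0,0],[0,0,0,0,0,0,0]]' 20
python3 -c "
from h import *
delta(.412,-.249,.057)"
```

```text
t: 12.9
tool_pos: [0.4135, -0.2495, 0.057]
tool_rot: [2.363, 2.068, 0.0]
contact_force: [0.7, -0.8, 0.6]
opening: 0.0343
t: 13.6
tool_pos: [0.4121, -0.2491, 0.0566]
tool_rot: [-2.362, -2.068, 0.003]
contact_force: [-5.3, 1.1, 5.1]
opening: 0.0113
t 13.6 pos [ 0.4121 -0.2491  0.0566] F [-5.3  1.1  5.1] op 0.0113
shift mm [ 0.1 -0.1 -0.4] turn [-0.16  0.01  0.01]
```

```bash

python3 -m creep '[[0,0,0.0001,-0.003,0,0,0],[0,0,0,-0.0033,0,0,0],[0,0,0.0005,-0.0063,0,0,0],[0,0,0.0008,-0.0062,0,0,0],[0,0,0.0011,-0.0062,0,0,0],[0,0,0.0015,-0.0061,0,0,0],[0,0,0.0018,-0.006,0,0,0],[0,0,0.0021,-0.0059,0,0,0],[0,0,0.0024,-0.0058,0,0,0],[0,0,0.0027,-0.0057,0,0,0],[0,0,0.003,-0.0055,0,0,0],[0,0,0.0033,-0.0054,0,0,0],[0,0,0.0036,-0.0052,0,0,0],[0,0,0.0038,-0.005,0,0,0],[0,0,0.0041,-0.0048,0,0,0],[0,0,0.0043,-0.0046,0,0,0],[0,0,0,0,0,0,0],[0,0,0,0,0,0,0],[0,0,0,0,0,0,0]]' 25
python3 - <<'E'
from h import *
from station import get_image
import cv2
delta(.4121+.0352*.991,-.2491-.0352*.132,.0566+.0849)
b=get_image("side")
f=lambda i,r,s:cv2.resize(i[r[0]:r[1],r[2]:r[3],::-1],s,interpolation=cv2.INTER_CUBIC)
cv2.imwrite("pics/c7.png",f(b,(140,260,290,410),(600,600)))
E
```

```text
t: 15.5
tool_pos: [0.4453, -0.2536, 0.144]
tool_rot: [-2.359, -2.066, 0.008]
contact_force: [-18.7, 3.9, 15.3]
opening: 0.0107
t 15.5 pos [ 0.4453 -0.2536  0.144 ] F [-18.7   3.9  15.3] op 0.0107
shift mm [0.1 1.7 2.5] turn [-0.46  0.    0.01]
```

View pics/c7.png

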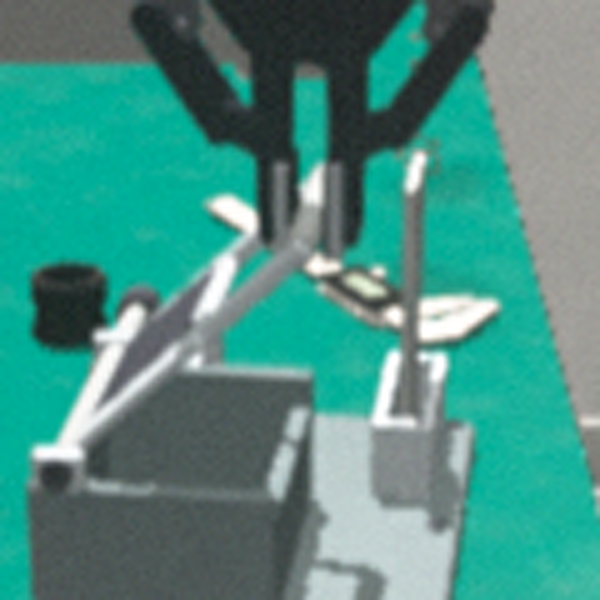

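```bash

python3 -m creep '[[0,0,-0.0012,-0.001,0,0,0],[0,0,-0.0013,-0.001,0,0,0],[0,0,0,0,0,0,0],[0,0,0,0,0,0,0],[0,0,0,0,0,0,0]]' 
python3 -c "
from h import *
delta(.412+.120*.991,-.249-.120*.132,.0566+.12)"
```

```text
t: 16.05
tool_pos: [0.445, -0.2536, 0.1439]
tool_rot: [-2.363, -2.069, 0.002]
contact_force: [-6.0, -2.2, 3.3]
opening: 0.0113
t 16.05 pos [ 0.445  -0.2536  0.1439] F [-6.  -2.2  3.3] op 0.0113
shift mm [  0.2  86.6 -32.8] turn [-0.07  0.02  0.  ]
```

```bash

python3 -m creep '[[0,0,0.0023,-0.0021,0,0,0],[0,0,0.0024,-0.0021,0,0,0],[0,0,0.0049,-0.0039,0,0,0],[0,0,0.0051,-0.0036,0,0,0],[0,0,0.0053,-0.0034,0,0,0],[0,0,0.0055,-0.0031,0,0,0],[0,0,0.0056,-0.0028,0,0,0],[0,0,0,0,0,0,0],[0,0,0,0,0,0,0],[0,0,0,0,0,0,0]]' 
python3 -c "
from h import *
delta(.529,-.265,.1766)"
```

```text
t: 17.05
tool_pos: [0.4771, -0.258, 0.1675]
tool_rot: [2.362, 2.068, 0.001]
contact_force: [-6.2, 1.8, 10.1]
opening: 0.0107
t 17.05 pos [ 0.4771 -0.258   0.1675] F [-6.2  1.8 10.1] op 0.0107
shift mm [-0.1 52.3 -9. ] turn [0.12 0.06 0.01]
```

```bash

python3 -m creep '[[0,0,0.0028,-0.002,0,0,0],[0,0,0.0029,-0.002,0,0,0],[0,0,0.0058,-0.003,0,0,0],[0,0,0.006,-0.002,0,0,0],[0,0,0.0061,-0.0017,0,0,0],[0,0,0.0061,-0.0014,0,0,0],[0,0,0.0062,-0.001,0,0,0],[0,0,0,0,0,0,0],[0,0,0,0,0,0,0],[0,0,0,0,0,0,0]]' 
python3 - <<'E'
from h import *
from station import get_image
import cv2
delta(.529,-.265,.1766)
b=get_image("side")
f=lambda i,r,s:cv2.resize(i[r[0]:r[1],r[2]:r[3],::-1],s,interpolation=cv2.INTER_CUBIC)
cv2.imwrite("pics/c8.png",f(b,(160,280,270,390),(600,600)))
c,s=np.cos(YAW),np.sin(YAW)
H=np.array([.411+.12*c,-.257+.12*s,.075])
for dy in(-.042,.042):
  for r in(0,.12):
    print(dy,r,((pj("side",H+[-s*dy,c*dy,r])-(270,160))*5+2).round(0))
E
```

```text
t: 18.05
tool_pos: [0.5128, -0.2628, 0.1785]
tool_rot: [2.362, 2.068, 0.002]
contact_force: [-1.8, -2.6, 5.4]
opening: 0.0109
t 18.05 pos [ 0.5128 -0.2628  0.1785] F [-1.8 -2.6  5.4] op 0.0109
shift mm [-0.1 16.3  2. ] turn [0.16 0.06 0.  ]
-0.042 0 [211. 262.]
-0.042 0.12 [203. -27.]
0.042 0 [168. 348.]
0.042 0.12 [156.  40.]
```

View pics/c8.png

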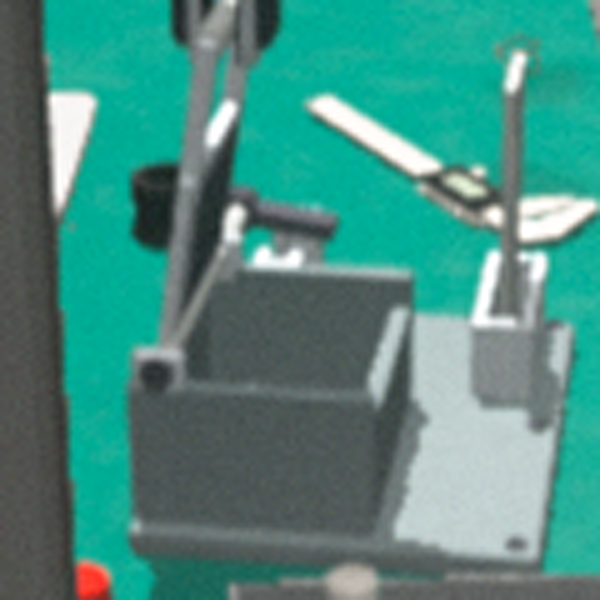

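```bash

python3 -m creep '[[0,0,0.004,-0.0007,0,0,0],[0,0,0.005,-0.0005,0,0,0],[0,0,0.004,-0.0003,0,0,0],[0,0,0.0025,0,0,0,0],[0,0,0.001,0,0,0,0],[0,0,0,0,0,0,0],[0,0,0,0,0,0,0],[0,0,0,0,0,0,0],[0,0,0,0,0,0,0],[0,0,0,0,0,0,0]]' 
python3 - <<'E'
from h import *
from station import get_image
import cv2
delta(.529,-.265,.1766)
b=get_image("side")
f=lambda i,r,s:cv2.resize(i[r[0]:r[1],r[2]:r[3],::-1],s,interpolation=cv2.INTER_CUBIC)
cv2.imwrite("pics/c9.png",f(b,(150,270,270,390),(600,600)))
c,s=np.cos(YAW),np.sin(YAW)
H=np.array([.411+.12*c,-.257+.12*s,.075])
for dy in(-.042,.042):
  for r in(0,.072,.12):
    print(dy,r,((pj("side",H+[-s*dy,c*dy,r])-(270,150))*5+2).round(0))
E
```

```text
t: 19.1
tool_pos: [0.5284, -0.2648, 0.1793]
tool_rot: [2.363, 2.068, 0.0]
contact_force: [-3.0, -3.1, 6.0]
opening: 0.0109
t 19.1 pos [ 0.5284 -0.2648  0.1793] F [-3.  -3.1  6. ] op 0.0109
shift mm [-0.1  0.6  2.7] turn [ 0.05  0.04 -0.  ]
-0.042 0 [211. 312.]
-0.042 0.072 [206. 142.]
-0.042 0.12 [203.  23.]
0.042 0 [168. 398.]
0.042 0.072 [161. 217.]
0.042 0.12 [156.  90.]
```

View pics/c9.png

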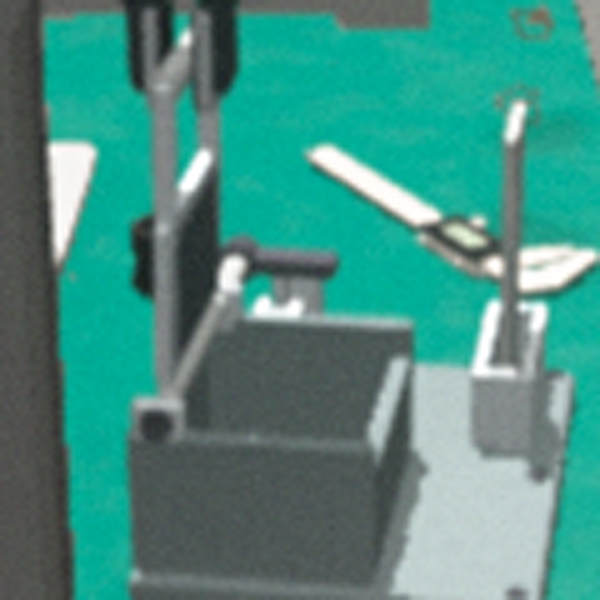

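```bash

python3 -m creep '[[0,0,0.001,0,0,0,0],[0,0,0,0,0,0,0],[0,0,0,0,0,0,0],[0,0,0,0,0,0,0],[0,0,0,0,0,0,0]]'; python3 -c "
from station import finish_job
print(finish_job())"
```

```text
t: 19.65
tool_pos: [0.5293, -0.265, 0.1793]
tool_rot: [2.363, 2.069, -0.0]
contact_force: [-3.1, -2.4, 5.7]
opening: 0.0108
the job is handed in; nothing more can be done
None
```

I slid the lock plate straight up out of its guide, stood it in the pocket and let go. I then took the flap by its bar and swung it slowly to upright. I handed the job in at 19.65 s, still gripping the bar; no verdict was reported.

- **Flap:** In the last side picture the flap arm lies about 1–2 mm at the bar (roughly 0.02 rad) from the projected upright line. I then moved 1 mm further on and did not take another picture. The fingers read 10.8 mm open on the 12 mm bar, with about 7 N of steady force on the tool.
- **Lock plate:** In the same picture it stands upright in the pocket, clear of the gripper.
- **Loose pieces:** I did not measure the gear, anvil or tube at the end. No move went near the anvil or tube.
- **Disagreements:**
  - Halfway through the swing the push along the flap reached about 24 N, because my path ran a few millimetres inside the true arc. I backed off and it dropped.
  - The bar seems to have slid about 3 mm towards the fingertips: the tool is 2.7 mm higher than planned. I set the final angle from the picture instead of the computed path.

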